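Stack a flow cell in its assembly fixture

TASK

Finish stacking the flow cell in its assembly fixture, where the cell's body already lies: first put the open frame (the spacer) squarely on the body between the guide corners, then the cover plate, hose stubs up, on the spacer. Lower each part until it lies flat on the one below and then let go, do not drop it in; leave the dish, tape roll, timer and bottle where they are.

Things in the scene. Friction and masses are not known exactly. Their poses are not given: they have to be found in the camera images.
- fixture: Assembly fixture, fixed to the worktop: dark steel base plate 150 x 96 x 10 mm with four L-shaped upright grey guide corners (5 mm sheet) round a pocket. Corners are straight up to z = 60 mm, then flare outward 7 mm to their top at z = 72 mm (about 128 x 84 mm over the flares). Origin: centre of the plate's underside, on the worktop; x along the pocket's long side, z up.
- pocket (a point): Centre of the pocket's floor, 10 mm above the fixture's origin, same axes. Pocket inside: 105 mm (x) by 61 mm (y). Each guide corner covers 16 mm of the sides it meets: the long sides are open over their middle 73 mm (room for fingers), the short sides over 29 mm. Seated heights above this point: body's underside 0, spacer's underside 24 mm, cover's underside 40 mm.
- cell_body: Flow-cell body, already lying loose in the fixture's pocket: white plastic block 100 x 56 x 24 mm with a shallow channel (64 x 24 x 4 mm) in its top and an 8 mm steel hose stub sticking out 14 mm from each short end. Origin: centre of its underside (10 mm above the fixture's origin); x along its 100 mm side, z up. Stays where it is.
- spacer: Spacer: grey plastic open rectangular frame, 100 x 56 mm outside, 72 x 32 mm window, 16 mm thick, lying flat on the worktop at the start; 0.09 kg nominally. Origin: centre of its underside (in the middle of the window); x along its 100 mm side, z up. The same after a half turn. Grip it across the outside, 56 mm wide (y), at mid length.
- cover: Cover: grey plastic closed plate 100 x 56 x 16 mm with two steel hose stubs (14 mm across at the foot, 16 mm high) on its top at x = +32 and -32 mm, lying flat, stubs up; about 0.2 kg. Origin: centre of its underside; x along its 100 mm side, z up. May go in either way round by a half turn. Grip it across 56 mm (y), at mid length.
- centrifuge_front (a point): Point on the worktop under the middle of the front panel of the bench centrifuge, a fixed obstacle behind the work: 280 mm wide, 220 mm high, its lid handle up to 250 mm. The panel runs 140 mm to either side of this point, along the direction (-0.50, 0.87); the machine lies on the far side of it, seen from the robot. Carry things past in front of it or above it.
- dish: Bystander: round shallow laboratory dish, 60 mm diameter, 15 mm high. Origin: centre of its underside.
- tape_roll: Bystander: roll of label tape lying flat, 62 mm diameter, 19 mm high. Origin: centre of its underside.
- timer: Bystander: small flat white timer, 52 x 66 x 16 mm. Origin: centre of its underside.
- bottle_amber: Bystander: amber bottle with a dark cap, 54 mm diameter, 115 mm high. Origin: centre of its underside.

How it is judged:
On the way:
1. the spacer lies flat and square on the body in the fixture, released (z of spacer in the frame of fixture between 0.03 and 0.038 m and horizontal distance between each of spacer, cell_body and fixture below 0.006 m and angle between each of spacer, cell_body's own z axis and vertical below 0.06 rad and angle between the x axis of each of spacer, cell_body and the x axis of fixture, either way round below 0.08 rad and contact force between spacer and the fingers below 0.05 N and linear speed of spacer below 0.02 m/s and z of cell_body in the frame of fixture between 0.006 and 0.014 m), for 0.2 s.
At the end, for the whole second after the job is handed in: Body, spacer and cover lie stacked in this order in the fixture's pocket: each at its seated height within 4 mm, within 6 mm of the fixture's centre line, level within 0.06 rad, hose stubs of the cover up, long side along the pocket within 0.08 rad, released and at rest (all of step 1 and z of cover in the frame of fixture between 0.046 and 0.054 m and horizontal distance between cover and fixture below 0.006 m and angle between cover's own z axis and vertical below 0.06 rad and angle between the x axis of cover and the x axis of fixture, either way round below 0.08 rad and contact force between cover and the fingers below 0.05 N and linear speed of each of cover, cell_body below 0.02 m/s); the robot touches nothing.
It fails at once if a spacer is dropped into the fixture (falls faster than 0.6 m/s there, a drop of about 2 cm, with no finger on it) (horizontal distance between spacer and fixture below 0.08 m and contact force between spacer and the fingers below 0.05 N and linear speed of spacer above 0.6 m/s).
It fails at once if a cover is dropped into the fixture (falls faster than 0.6 m/s there, a drop of about 2 cm, with no finger on it) (horizontal distance between cover and fixture below 0.08 m and contact force between cover and the fingers below 0.05 N and linear speed of cover above 0.6 m/s).
It fails at once if a bystander (dish, tape roll, timer or bottle) is moved by more than 2 cm (distance of any of dish, tape_roll, timer, bottle_amber from where it was at the start of the episode above 0.02 m).
It also fails if it takes over 64 s, if anything falls off the work surface, if the arm or the gripper's body presses on something with over 40 N, if the wrist force passes 120 N, or if a joint passes its speed limit or range.

ROBOT

A 7-joint arm with a two-finger parallel gripper is mounted at the origin on a cart in front of the work surface, level with it; the furniture and walls round the work are solid. World frame = base frame: x ahead of the robot, y to its left, z up, the work surface at z = 0. Lengths are in m, angles in rad, forces in N, time in s.
With the tool pointing down it reaches from about 0.425 to 0.925 m from the base axis. Payload 6.8 kg.
Tool frame: the origin (TCP) lies between the finger pads; the fingertips stand r.tip_reach ahead of it and the grasp point (between the pads) lies 11 mm behind it (r.tip_reach is the distance from the TCP to the fingertips, in m); z points along the fingers, y is the direction in which the jaws open and shut (so a half turn about z gives the same grasp; the last joint's range is limited). The gripper opens to 85 mm and grips with 20 to 120 N. Pads are 22 mm wide; open, the fingers measure 114 mm over their backs; the gripper's body (76 mm by 85 mm) begins 54 mm behind the grasp point. The pads swing forward as they close: fully open they stand 13 mm farther back than shut.
Start: joints at [-1.233, 0.477, 0.022, 1.555, -0.011, 1.109, -0.083], TCP at [0.291, 0.609, 0.239] pointing down, gripper open.
Joint ranges: [-2.96, 2.96], [-0.34, 2.1], [-1.41, 1.46], [0.24, 2.44], [-1.37, 4.51], [0.17, 1.92], [-2.96, 2.96]. Speed limits (rad/s): [2.39, 2.39, 3.14, 3.14, 3.14, 3.14, 3.14].

INTERFACE

Orientations are given as a rotation vector (axis times angle).
In Python, from bench import r, eyes, spotter gives the robot as it stands.
- The arm moves only by the tool carry_out, never from a script. Its argument "series" is text: rows parted by semicolons, each of 5 numbers parted by spaces: the shift along the tool's x, y, z in cm, then the turn about the tool's z in rad, then the opening, from 0 (shut) to 1 (fully open). In form: x y z yaw gripper; .... A call has 1 to 8 rows; each row shifts and turns the commanded pose from where the row before left it, along the tool's axes as they then stand; what a row does not reach is not made up. A row lasts 1/8 s, in which the tool goes at most 62.5 mm and 10.7 degrees, less where a joint would pass 70% of its speed; a pose out of reach is approached as far as the arm can. A call with a gripper value outside its range is refused whole. The fingers move at their own pace and stop on an object; "grip_force" is the grip in N (left out, the last holds). Time passes only in rows, so rows that do not move let the fingers close. It gives the time, the measured TCP pose, the force and the opening at its end, in the units of the state.
- r.get_obs(): the state, without advancing time (a new reading comes with each control period).
- eyes.grab_frame(name): name is "side" or "top" or "wrist"; returns a dict with "color" (420x560x3 uint8, blue, green, red), "intrinsics" (3x3 intrinsics, pixels), "R" (3x3) and "t" (3): a world point X has camera coordinates R X + t; the wrist camera has in their place "T_tool_cam" (4x4, takes a point from camera to tool coordinates, whose origin is the TCP and whose axes are the flange's). Camera axes: x right, y down, z forward; pixel columns grow to the right and rows downward; lengths in m; the calibration is good to about 2 mm. A picture is of the moment at which its call begins: read the wrist's pose just before it. There is no depth.
- r.hand_in(): hands the job in, once; it reports no verdict.
Trained networks look in a picture, given as the dict that the camera call returned (one of the last four; its "shot" number tells which), for a name from the list of things; names that differ only in an ending like _2 or _b are one class to them, and where a whole thing is asked for, a point or a joint stands for the part that bears it (a point fixed in the world has none). Each returns a list of dicts, best first, with "confidence" (0 to 1); they miss things now and then, are a little off and sometimes report something else, mostly with a low value. They report only what shows in the picture. A call takes as long as a camera call.
- spotter.search_frame(picture, query): "uv" ([column, row] in pixels, amid what is visible of it).
- spotter.trace(picture, query): "pixels" (420x560 bool, what is visible of it) and "uv" ([column, row] in pixels, amid what is visible of it).
- spotter.mark_of(picture, query): "uv" ([column, row] in pixels: a listed point, or the origin of a listed thing).
The state is a dict: "clock": time; "joints": joint angles; "qvel": joint speeds; "tau": joint torques, N m; "tcp_pos": TCP position; "orientation": TCP orientation; "contact_force": force on the tool from outside, world axes, zero at the start; "moment": the same for the moment, N m; "grip_width": finger opening in m.
Only numpy, scipy, OpenCV 4.12 (cv2) and the standard library are available. Lean on these libraries where they do the work, as an engineer would, in place of code of your own. Each camera call takes 0.05 s, during which the arm holds its last target.

## Working session

There is one attempt and no reset: what is moved stays moved. The work goes in short steps, Python scripts to look and compute and a tool call to move; the robot and the scene stay as the last step left them, time stands still between calls to the robot, and variables do not carry over. Pictures are saved under pics/ and viewed, and the job is handed in when it is done.

Besides the shell and the picture viewer there is one more tool, called after "Emit:" as name(argument=value, ...) on one line, values as JSON. carry_out: Moves the arm, as the interface text tells. Its arguments: {"type":"object","properties":{"series":{"type":"string"},"grip_force":{"type":"number"}},"required":["series"]}

```bash
ls; mkdir -p pics; python3 - <<'E'
from bench import r, eyes, spotter
import cv2
print(r.get_obs(), r.tip_reach)
for n in ["top","side","wrist"]:
    p=eyes.grab_frame(n); cv2.imwrite(f"pics/a_{n}.png",p["color"])
    print(n,p["intrinsics"].tolist(),{k:p[k].tolist() for k in p if k in("R","t","T_tool_cam")})
    for q in ["fixture","pocket","cell_body","spacer","cover","centrifuge_front","dish","tape_roll","timer","bottle_amber"]:
        for f in (["mark_of"]):
            o=getattr(spotter,f)(p,q); print(q,[(x["uv"],round(x["confidence"],2)) for x in o[:3]])
E
```

```text
pics
{'clock': 0.0, 'joints': array([-1.23310773,  0.4778124 ,  0.02235715,  1.55642692, -0.01150081,
        1.10927615, -0.08313674]), 'qvel': array([-4.44908042e-04, -1.82775955e-04, -7.91433430e-05, -4.97398266e-04,
       -6.71300084e-04,  5.58990823e-04,  9.29610448e-04]), 'tau': array([-3.45378066e-04, -5.96456301e+01,  1.60770155e+00, -2.81190705e+01,
        1.23698512e-02,  9.49195353e-03,  8.08983344e-06]), 'tcp_pos': array([0.29081932, 0.60851972, 0.23832814]), 'orientation': array([-6.94448952e-01, -3.06361141e+00,  2.78903806e-03]), 'contact_force': array([-1.02645543,  0.33708801,  0.10250179]), 'moment': array([-0.03543895, -0.00420278, -0.00893792]), 'grip_width': 0.08525742624410501} 0.008
top [[502.2543026539019, 0.0, 272.356696437208], [0.0, 502.2543026539019, 214.7381981366586], [0.0, 0.0, 1.0]] {'R': [[-0.008980032765524544, -0.999895523913137, -0.011326970910310185], [-0.99789249828325, 0.0096888741045024, -0.06416141822467142], [0.06426446048590308, 0.010726927661731035, -0.997875248786839]], 't': [0.13729787600869728, 0.5710270061834655, 1.007404085565513]}
f
[... 1072 characters left out ...]
207.3, 216.8], 0.49)]
dish [([266.8, 260.9], 0.68)]
tape_roll [([207.2, 215.1], 0.85)]
timer [([248.8, 186.7], 0.81)]
bottle_amber [([336.7, 216.4], 0.64)]
wrist [[303.08667055527826, 0.0, 279.2996213155635], [0.0, 303.08667055527826, 206.0616282200661], [0.0, 0.0, 1.0]] {'T_tool_cam': [[5.276489646434761e-05, -0.9550245864117727, -0.29652662033093274, 0.07639634780645341], [0.999999998607397, 5.069837881679208e-05, 1.4658711330761019e-05, -0.00020450569865981816], [1.0339892009137565e-06, -0.29652662069145463, 0.9550245877568987, -0.1341636679681622], [0.0, 0.0, 0.0, 1.0]]}
fixture []
pocket []
cell_body []
spacer []
cover []
centrifuge_front []
dish []
tape_roll []
timer []
bottle_amber []
```

View pics/a_top.png

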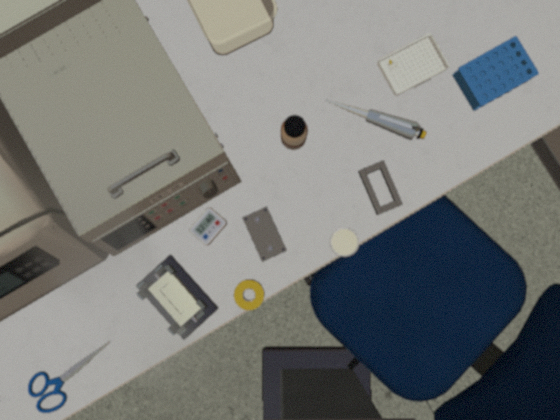

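View pics/a_side.png

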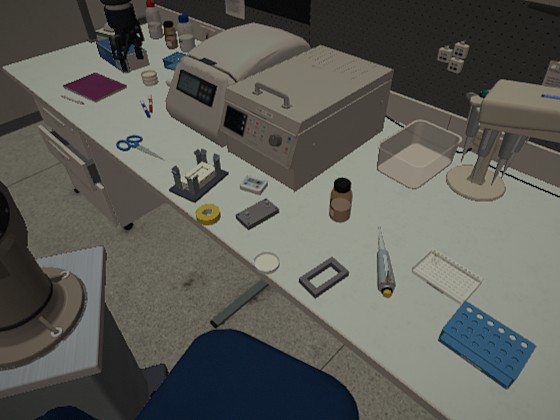

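Top view: spacer at about (380,187), cover (264,232), fixture (177,297), timer (208,226), tape (249,294), dish (345,242), bottle (294,130). Next I'll fit the models to the masks.

```bash
cat > h.py <<'E'
from bench import r, eyes, spotter
import cv2, numpy as np
from scipy.optimize import minimize
from scipy.spatial.transform import Rotation as Ro
def box(cx,cy,z0,sx,sy,sz):
    return np.array([[cx+a*sx/2,cy+b*sy/2,z0+c*sz] for a in(-1,1) for b in(-1,1) for c in(0,1)])
def cyl(cx,cy,z0,d,h):
    a=np.linspace(0,2*np.pi,16,False)
    return np.array([[cx+d/2*np.cos(t),cy+d/2*np.sin(t),z0+c*h] for t in a for c in(0,1)])
M={'spacer':[box(0,0,0,.1,.056,.016)],
 'cover':[box(0,0,0,.1,.056,.016),cyl(.032,0,.016,.012,.016),cyl(-.032,0,.016,.012,.016)],
 'cell_body':[box(0,0,0,.1,.056,.024),box(0,0,.008,.128,.008,.008)]}
fx=[box(0,0,0,.15,.096,.01)]
for a in(-1,1):
  for b in(-1,1):
    X=.0525;Y=.0305;t=.005
    fx+= [box(a*(X+t/2),b*(Y-8e-3),.01,t,.016,.05),box(a*(X-8e-3),b*(Y+t/2),.01,.016,t,.05)]
M['fixture']=fx
def cam(p):
    """returns R,t world->cam; for wrist uses pose p['pose']"""
    if 'R' in p: return np.array(p['R']),np.array(p['t'])
    o=p['pose']; T=np.eye(4);T[:3,:3]=Ro.from_rotvec(o['orientation']).as_matrix();T[:3,3]=o['tcp_pos']
    W=np.linalg.inv(T@np.array(p['T_tool_cam'])); return W[:3,:3],W[:3,3]
def grab(n):
    o=r.get_obs(); p=eyes.grab_frame(n); p['pose']=o; return p
def proj(p,X):
    R,t=cam(p); c=X@R.T+t; K=np.array(p['intrinsics']); u=c@K.T; return u[:,:2]/u[:,2:]
def unproj(p,uv,z):
    R,t=cam(p);K=np.array(p['intrinsics']); d=R.T@np.linalg.solve(K,[uv[0],uv[1],1]); c=-R.T@t
    return (c+d*(z-c[2])/d[2])[:2]
S=4
def place(X,q,z0):
    c,s=np.cos(q[2]),np.sin(q[2]); return np.c_[q[0]+c*X[:,0]-s*X[:,1],q[1]+s*X[:,0]+c*X[:,1],X[:,2]+z0]
def sil(p,parts,q,z0,hole=None):
    m=np.zeros((420*S,560*S),np.uint8)
    for X in parts:
        h=cv2.convexHull(np.float32(proj(p,place(X,q,z0)))); cv2.fillConvexPoly(m,np.int32(((h+.5)*S).round()),1)
    return cv2.resize(m*255,(560,420),interpolation=cv2.INTER_AREA)/255.
def fit(items,parts,q0,z0):
    """items: list of (picture,mask filled)"""
    def cost(q):
        c=0
        for p,m in items:
            s=sil(p,parts,q,z0); c+=np.abs(s-m).sum()/m.sum()
        return c
    best=None
    for dth in(0,.3,-.3):
        s=np.array([q0[0],q0[1],q0[2]+dth])
        o=minimize(cost,s,method='Nelder-Mead',options=dict(initial_simplex=np.array([s,s+[.01,0,0],s+[0,.01,0],s+[0,0,.15]]),xatol=1e-4,fatol=1e-4))
        if best is None or o.fun<best.fun: best=o
    return best.x,best.fun
def fillm(m):
    m=m.astype(np.uint8); c,_=cv2.findContours(m,cv2.RETR_EXTERNAL,cv2.CHAIN_APPROX_NONE)
    o=np.zeros_like(m); cv2.drawContours(o,[max(c,key=cv2.contourArea)],-1,1,-1); return o.astype(float)
E
cat > m1.py <<'E'
from h import *
T=grab("top"); Sd=grab("side")
near={'top':{'spacer':(380,187),'cover':(264,232),'fixture':(177,297),'cell_body':(175,297),'dish':(345,242),'tape_roll':(249,294),'timer':(208,226),'bottle_amber':(294,130)},
'side':{'spacer':(324,276),'cover':(258,213),'fixture':(199,178),'cell_body':(200,175)}}
def tr(p,n,q):
    for x in spotter.trace(p,q):
        if np.hypot(*(np.array(x['uv'])-near[n][q]))<15: return fillm(x['pixels'])
for q,z in(('spacer',0),('cover',0),('fixture',0),('cell_body',.01)):
    its=[(T,tr(T,'top',q)),(Sd,tr(Sd,'side',q))]
    a=unproj(T,near['top'][q],z+.01)
    m=its[0][1]
    rect=None
    if m is not None:
        ys,xs=np.nonzero(m); W=np.array([unproj(T,(x,y),z+.016) for x,y in zip(xs,ys)]); a=W.mean(0)
        w,v=np.linalg.eigh(np.cov(W.T)); th=np.arctan2(v[1,1],v[0,1])
    for nm,s in(('both',its),('top',its[:1]),('side',its[1:])):
        s=[i for i in s if i[1] is not None]
        if s: x,f=fit(s,M[q],(*a,th),z); print(q,nm,x.round(4),round(f,3))
for q,z in(('dish',.015),('tape_roll',.019),('timer',.016),('bottle_amber',.115)):
    m=tr(T,'top',q); 
    if m is not None: ys,xs=np.nonzero(m); print(q,unproj(T,(xs.mean(),ys.mean()),z))
E
python3 m1.py
```

```text
spacer both [ 0.6285 -0.0909 -2.7674] 0.098
spacer top [ 0.6286 -0.0906 -2.7629] 0.037
spacer side [ 0.6277 -0.0921 -2.7643] 0.054
cover both [ 0.5342  0.1493 -2.7354] 0.035
cover top [ 0.5342  0.1493 -2.7354] 0.035
fixture both [ 0.4077  0.3298 -2.415 ] 0.815
fixture top [ 0.4074  0.3302 -2.4022] 0.06
fixture side [ 0.408   0.3271 -2.4172] 0.745
cell_body both [ 0.4085  0.329  -2.4034] 0.955
cell_body top [ 0.4064  0.3291 -2.4226] 0.125
cell_body side [ 0.4255  0.3497 -2.1943] 0.745
dish [ 0.51667289 -0.01434529]
tape_roll [0.41153325 0.18090161]
timer [0.55071394 0.26397179]
bottle_amber [0.72076094 0.0909397 ]
```

```bash
cat > go.py <<'E'
from h import *
import sys
# go.py x y z jawdir(world angle of tool y, mod pi)
def plan(x,y,z,ja):
    o=r.get_obs(); R=Ro.from_rotvec(o['orientation']).as_matrix()
    a=np.arctan2(R[1,1],R[0,1]); d=(ja-a+np.pi/2)%np.pi-np.pi/2
    yaw=-d # tool z is down
    D=R.T@(np.array([x,y,z])-o['tcp_pos'])
    print('t',round(o['clock'],2),'tcp',o['tcp_pos'].round(4),'jaw',round(a,4),'tilt',R[:,2].round(3),'q7',o['joints'][6].round(2),'q',o['joints'].round(2))
    print('shift cm (tool axes now)',(D*100).round(2),'yaw',round(yaw,4),'alt yaw',round(yaw-np.sign(yaw)*np.pi,3))
    c,s=np.cos(yaw),np.sin(yaw); Rz=np.array([[c,-s,0],[s,c,0],[0,0,1]])
    print('shift cm after yaw',(Rz.T@D*100).round(2),'F',o['contact_force'].round(1),'w',round(o['grip_width'],4))
if __name__=='__main__': plan(*map(float,sys.argv[1:5]))
E
python3 go.py .6285 -.0909 .20 1.945
```

```text
t 2.35 tcp [0.291  0.6091 0.2393] jaw 1.125 tilt [ 0.  0. -1.] q7 -0.08 q [-1.23  0.48  0.02  1.56 -0.01  1.11 -0.08]
shift cm (tool axes now) [-60.63 -48.6    3.93] yaw -0.82 alt yaw 2.322
shift cm after yaw [ -5.82 -77.49   3.93] F [ 0.   0.  -0.1] w 0.0853
```

Emit:
carry_out(series="-3.8 -3.05 0 0 1;-3.8 -3.05 0 0 1;-3.8 -3.05 0 0 1;-3.8 -3.05 0 0 1;-3.8 -3.05 0 0 1;-3.8 -3.05 0 0 1;-3.8 -3.05 0 0 1;-3.8 -3.05 0 0 1", grip_force=40)

```text
clock: 3.35
tcp_pos: [0.4608, 0.2564, 0.2396]
orientation: [0.694, 3.063, 0.001]
contact_force: [0.9, 1.1, -0.1]
grip_width: 0.0855
```

Emit:
carry_out(series="-3.8 -3.05 0 0 1;-3.8 -3.05 0 0 1;-3.8 -3.05 0 0 1;-3.8 -3.05 0 0 1;-3.8 -3.05 0 0 1;-3.8 -3.05 0 0 1;-3.8 -3.05 0 0 1;-3.8 -3.05 0 0 1")

```text
clock: 4.35
tcp_pos: [0.6299, -0.0947, 0.2394]
orientation: [0.694, 3.064, 0.0]
contact_force: [0.2, -0.8, -0.2]
grip_width: 0.0856
```

Emit:
carry_out(series="0 0 0 -0.164 1;0 0 0 -0.164 1;0 0 0 -0.164 1;0 0 0 -0.164 1;0 0 0 -0.164 1;0 0 0 0 1;0 0 0 0 1")

```text
clock: 5.22
tcp_pos: [0.6292, -0.0935, 0.2393]
orientation: [-0.579, 3.088, 0.0]
contact_force: [-0.4, -0.4, -1.0]
grip_width: 0.0855
```

```bash
python3 go.py .6285 -.0909 .20 1.945
cat > look.py <<'E'
from h import *
import sys
q,z,x,y,th,name=sys.argv[1],*map(float,sys.argv[2:6]),sys.argv[6]
p=grab("wrist"); img=p['color'].copy()
g=proj(p,np.array([[x,y,z+.01]]))[0]; print('expected uv',g.round(0))
for t in spotter.trace(p,q)[:3]:
    print(t['uv'],round(t['confidence'],2),t['pixels'].sum())
    if np.hypot(*(np.array(t['uv'])-g))<60:
        X,f=fit([(p,fillm(t['pixels']))],M[q],(x,y,th),z); print('fit',X.round(4),round(f,3))
        s=(sil(p,M[q],X,z)>.5).astype(np.uint8); c,_=cv2.findContours(s,0,2); cv2.drawContours(img,c,-1,(0,0,255),1)
        break
cv2.imwrite(f'pics/{name}.png',img)
E
python3 look.py spacer 0 .6285 -.0909 .374 b1
```

```text
t 5.22 tcp [ 0.6292 -0.0935  0.2393] jaw 1.9417 tilt [ 0.  0. -1.] q7 2.05 q [-0.07  0.41  0.16  1.66 -0.07  1.07  2.05]
shift cm (tool axes now) [-0.03  0.27  3.93] yaw -0.0033 alt yaw 3.138
shift cm after yaw [-0.03  0.27  3.93] F [-0.4 -0.4 -1. ] w 0.0855
expected uv [281. 178.]
[268.0, 177.6] 0.67 2408
fit [ 0.6272 -0.0903  0.3859] 0.024
```

View pics/b1.png

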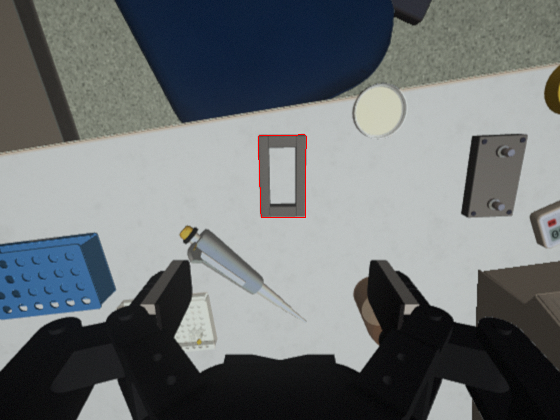

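```bash
python3 go.py .6275 -.0905 .05 1.953
```

```text
t 5.33 tcp [ 0.6292 -0.0934  0.2393] jaw 1.9431 tilt [-0. -0. -1.] q7 2.05 q [-0.07  0.41  0.16  1.66 -0.07  1.07  2.05]
shift cm (tool axes now) [ 0.05  0.33 18.93] yaw -0.0099 alt yaw 3.132
shift cm after yaw [ 0.05  0.33 18.93] F [ 0.6  0.3 -0.8] w 0.0855
```

The red outline matches the spacer, at (283,176). Descending.

Emit:
carry_out(series="0 0.3 0 -0.01 1;0 0 4 0 1;0 0 4 0 1;0 0 4 0 1;0 0 4 0 1;0 0 2.9 0 1;0 0 0 0 1")

```text
clock: 6.2
tcp_pos: [0.6262, -0.0901, 0.0481]
orientation: [0.599, -3.079, -0.002]
contact_force: [-0.5, -0.3, -0.3]
grip_width: 0.086
```

```bash
python3 go.py .6275 -.0905 .008 1.953; python3 look.py spacer 0 .6272 -.0903 .385 b2;python3 m1.py | grep spacer
```

```text
t 6.2 tcp [ 0.6262 -0.0901  0.0481] jaw 1.9552 tilt [-0.005  0.    -1.   ] q7 2.09 q [-0.04  0.64  0.12  1.8  -0.1   0.72  2.09]
shift cm (tool axes now) [-0.12 -0.1   4.01] yaw 0.0022 alt yaw -3.139
shift cm after yaw [-0.12 -0.1   4.01] F [-0.5 -0.3 -0.3] w 0.086
expected uv [278. 243.]
[250.4, 237.5] 0.82 9360
fit [ 0.6277 -0.0903  0.3768] 0.038
spacer both [ 0.6158 -0.0842  0.8061] 5.772
spacer top [ 0.5982 -0.0989  1.9284] 4.817
spacer side [ 0.6256 -0.0928  0.3956] 0.576
```

View pics/b2.png

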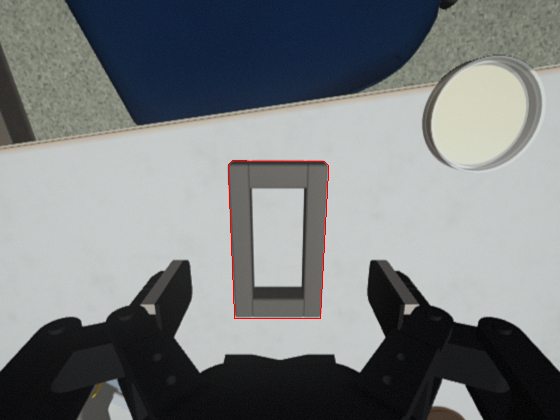

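Emit:
carry_out(series="-0.1 -0.1 2 0 1;0 0 1 0 1;0 0 0.8 0 1;0 0 0 0 1;0 0 0 0 1")

```text
clock: 7.62
tcp_pos: [0.6296, -0.0913, 0.0125]
orientation: [-0.6, 3.084, -0.0]
contact_force: [-0.5, -0.2, 0.4]
grip_width: 0.0859
```

```bash
python3 go.py .6275 -.0903 .008 1.95; python3 look.py spacer 0 .6272 -.0903 .385 b3
```

```text
t 7.62 tcp [ 0.6296 -0.0913  0.0125] jaw 1.9549 tilt [ 0. -0. -1.] q7 2.09 q [-0.03  0.69  0.11  1.8  -0.11  0.65  2.09]
shift cm (tool axes now) [0.16 0.17 0.45] yaw 0.0049 alt yaw -3.137
shift cm after yaw [0.16 0.17 0.45] F [-0.5 -0.2  0.4] w 0.0859
expected uv [282. 267.]
[310.9, 254.8] 0.8 14775
fit [ 0.6276 -0.0902  0.3858] 0.032
```

View pics/b3.png

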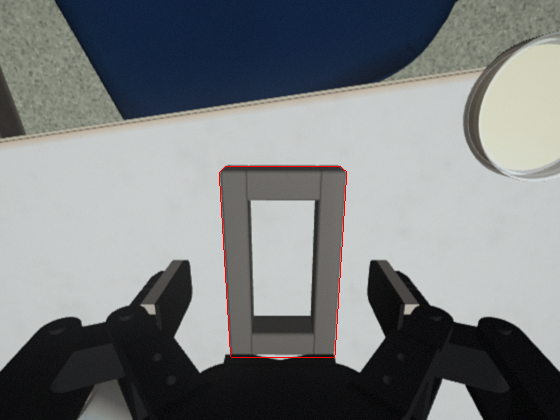

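Emit:
carry_out(series="0.16 0.15 0.3 0 1;0 0 0 0 0.75;0 0 0 0 0.75;0 0 0 0 0.75;0 0 0 0 0.75")

```text
clock: 8.35
tcp_pos: [0.6274, -0.0904, 0.0093]
orientation: [-0.6, 3.084, -0.0]
contact_force: [-1.1, -0.0, -0.1]
grip_width: 0.064
```

```bash
python3 go.py .6275 -.0903 .008 1.95; python3 look.py spacer 0 .6272 -.0903 .385 b4
```

```text
t 8.35 tcp [ 0.6274 -0.0904  0.0093] jaw 1.955 tilt [ 0.  0. -1.] q7 2.09 q [-0.03  0.69  0.11  1.81 -0.11  0.65  2.09]
shift cm (tool axes now) [-0.01  0.01  0.13] yaw 0.005 alt yaw -3.137
shift cm after yaw [-0.01  0.01  0.13] F [-1.1 -0.  -0.1] w 0.064
expected uv [279. 273.]
[245.8, 257.3] 0.88 15032
fit [ 0.6271 -0.0902  0.3867] 0.055
```

View pics/b4.png

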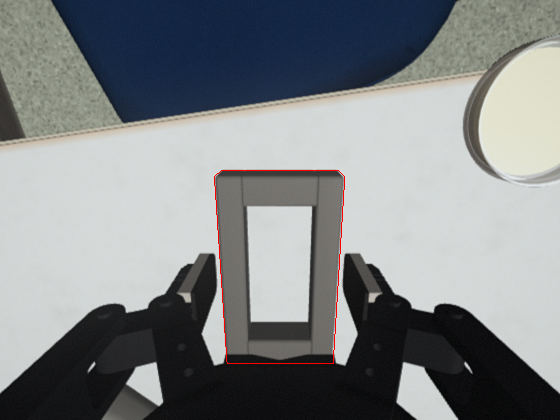

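Jaws are centred with no floor contact. I'll go down slightly and close.

Emit:
carry_out(series="0 0 0.15 0 0.75;0 0 0 0 0;0 0 0 0 0;0 0 0 0 0;0 0 0 0 0;0 0 0 0 0", grip_force=40)

```text
clock: 9.2
tcp_pos: [0.6274, -0.0904, 0.0079]
orientation: [-0.6, 3.084, -0.0]
contact_force: [0.3, 0.2, 2.5]
grip_width: 0.0552
```

```bash
python3 go.py .6275 -.0903 .008 1.95
```

```text
t 9.2 tcp [ 0.6274 -0.0904  0.0079] jaw 1.955 tilt [ 0. -0. -1.] q7 2.09 q [-0.03  0.7   0.11  1.81 -0.11  0.64  2.09]
shift cm (tool axes now) [-0.01  0.01 -0.01] yaw 0.005 alt yaw -3.137
shift cm after yaw [-0.01  0.01 -0.01] F [0.3 0.2 2.5] w 0.0552
```

Emit:
carry_out(series="0 0 -1 0 0;0 0 -2 0 0;0 0 -4 0 0;0 0 -5 0 0;0 0 -5 0 0;0 0 -3 0 0;0 0 0 0 0")

```text
clock: 10.07
tcp_pos: [0.6291, -0.0907, 0.2121]
orientation: [-0.598, 3.077, -0.002]
contact_force: [-0.2, 0.4, -0.7]
grip_width: 0.0547
```

```bash
python3 go.py .4074 .3298 .20 2.31; python3 look.py spacer 0.2 .6272 -.0903 .385 b5
```

```text
t 10.07 tcp [ 0.6291 -0.0907  0.2121] jaw 1.9547 tilt [ 0.007 -0.    -1.   ] q7 2.06 q [-0.07  0.44  0.15  1.7  -0.08  1.01  2.06]
shift cm (tool axes now) [ 4.81 47.3   1.04] yaw -0.3553 alt yaw 2.786
shift cm after yaw [-11.94  46.02   1.04] F [-0.2  0.4 -0.7] w 0.0547
expected uv [281. 268.]
[247.4, 253.6] 0.84 15020
fit [ 0.6296 -0.0901  0.391 ] 0.037
```

View pics/b5.png

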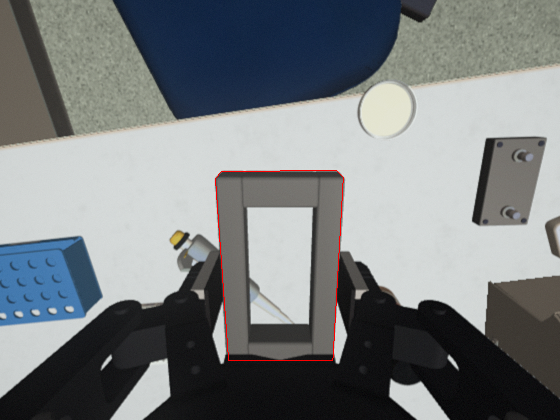

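Emit:
carry_out(series="0 0 0 -0.178 0;0 0 0 -0.177 0;-2 5.2 0 0 0;-2 5.2 0 0 0;-2 5.2 0 0 0;-2 5.2 0 0 0;-2 5.1 0 0 0;-2 5.1 0 0 0")

```text
clock: 11.18
tcp_pos: [0.5054, 0.2206, 0.2063]
orientation: [1.134, -2.927, 0.001]
contact_force: [1.2, -0.1, -0.6]
grip_width: 0.0548
```

Emit:
carry_out(series="0 0 0 0 0;0 0 0 0 0")

```text
clock: 11.42
tcp_pos: [0.5066, 0.2186, 0.2066]
orientation: [1.134, -2.927, 0.001]
contact_force: [0.9, 0.4, -1.0]
grip_width: 0.0552
```

```bash
python3 go.py .4074 .3298 .20 2.31; python3 look.py fixture 0 .4074 .3298 .74 c1;python3 look.py cell_body 0.01 .4074 .3298 .74 c2; python3 look.py cover 0 .5342 .1493 .406 c3
```

```text
t 11.43 tcp [0.5066 0.2186 0.2066] jaw 2.3101 tilt [-0.002 -0.002 -1.   ] q7 1.77 q [-0.48  0.31 -0.05  1.88  0.02  0.95  1.77]
shift cm (tool axes now) [-0.16 14.9   0.66] yaw 0.0001 alt yaw -3.141
shift cm after yaw [-0.16 14.9   0.66] F [ 0.9  0.4 -1. ] w 0.0552
expected uv [412. 185.]
[407.5, 158.4] 0.71 7927
fit [0.4068 0.3309 0.7317] 0.105
expected uv [417. 187.]
[421.9, 184.7] 0.67 5430
fit [0.4067 0.33   0.7203] 0.143
expected uv [216. 160.]
[213.4, 154.6] 0.57 4083
fit [0.5337 0.1499 0.4021] 0.228
```

View pics/c1.png

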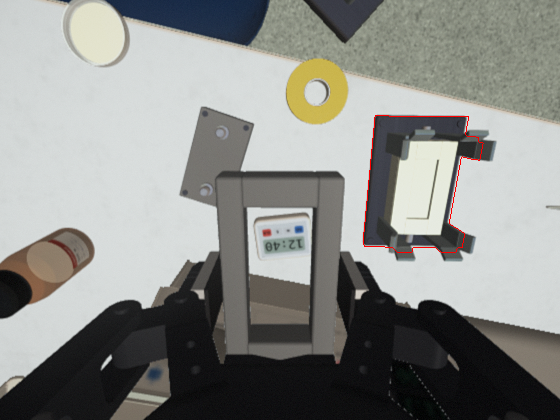

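View pics/c2.png

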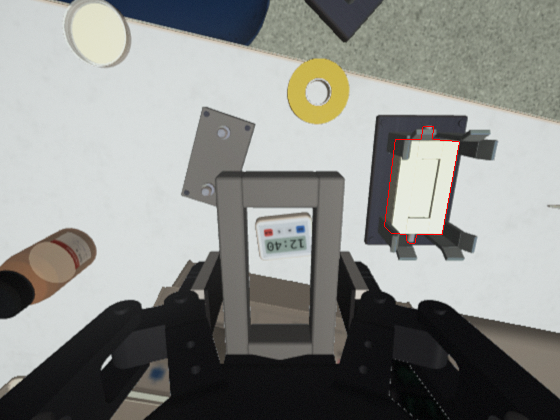

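```bash
cat >> h.py <<'E'
for a in(-1,1):
  for b in(-1,1):
    X=.0525;Y=.0305;t=.005;f=.007
    A=box(a*(X+t/2),b*(Y-8e-3),.06,t,.016,.012); A[A[:,2]>.07]+=[a*f,0,0]
    B=box(a*(X-8e-3),b*(Y+t/2),.06,.016,t,.012); B[B[:,2]>.07]+=[0,b*f,0]
    fx+=[A,B]
E
cat > fixfit.py <<'E'
from h import *
P={n:grab(n) for n in("wrist","top")}
its=[]
for n,p in P.items():
    g=proj(p,np.array([[.407,.330,.02]]))[0]
    for t in spotter.trace(p,'fixture'):
        if np.hypot(*(np.array(t['uv'])-g))<45:
            # close the inside: model silhouette minus nothing; union with body
            m=fillm(t['pixels'])
            for b in spotter.trace(p,'cell_body')[:1]:
                if np.hypot(*(np.array(b['uv'])-g))<45: m=np.maximum(m,b['pixels'])
            m=fillm(m>0); its.append((p,m)); x,f=fit(its[-1:],M['fixture'],(.407,.330,.735),0); print(n,x.round(4),round(f,3))
            if n=='wrist':
                img=p['color'].copy();s=(sil(p,M['fixture'],x,0)>.5).astype(np.uint8); c,_=cv2.findContours(s,0,2); cv2.drawContours(img,c,-1,(0,0,255),1); cv2.imwrite('pics/d1.png',cv2.resize(img[80:300,320:540],None,fx=2.7,fy=2.7))
            break
if len(its)>1: x,f=fit(its,M['fixture'],(.407,.330,.735),0); print('both',x.round(4),round(f,3))
E
python3 fixfit.py
```

```text
wrist [0.4068 0.3303 0.7266] 0.053
```

View pics/d1.png

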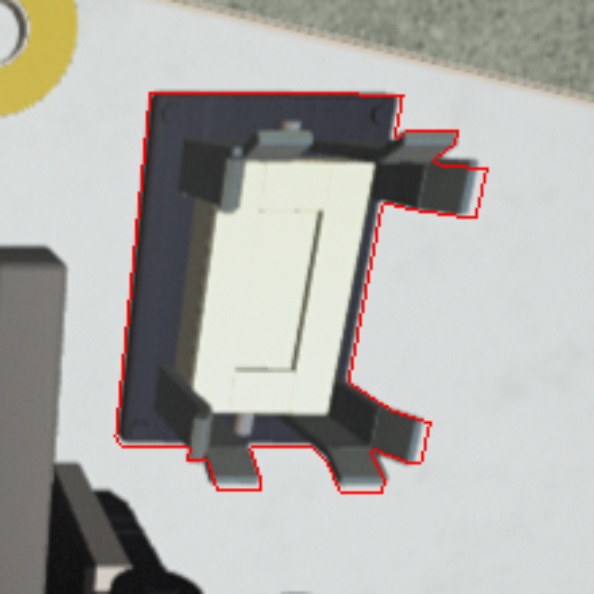

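The outline fits the fixture tightly. Now moving over the pocket.

```bash
python3 go.py .4069 .3303 .11 2.299
```

```text
t 11.97 tcp [0.5073 0.2194 0.2078] jaw 2.3096 tilt [ 0.  0. -1.] q7 1.77 q [-0.48  0.31 -0.05  1.88  0.02  0.95  1.77]
shift cm (tool axes now) [-0.05 14.96  9.79] yaw 0.0106 alt yaw -3.131
shift cm after yaw [ 0.11 14.96  9.79] F [ 0.1 -0.4 -1.2] w 0.0549
```

Emit:
carry_out(series="0 3 0 0.01 0;0 4 0 0 0;0 4 0 0 0;0.1 4 0 0 0;0 0 3 0 0;0 0 3 0 0;0 0 2 0 0;0 0 0 0 0")

```text
clock: 12.98
tcp_pos: [0.4055, 0.3298, 0.1266]
orientation: [1.119, -2.932, 0.002]
contact_force: [-0.4, 0.0, -2.2]
grip_width: 0.0547
```

Emit:
carry_out(series="0 0 0 0 0;0 0 0 0 0")

```text
clock: 13.22
tcp_pos: [0.4069, 0.3311, 0.1289]
orientation: [-1.119, 2.933, 0.001]
contact_force: [-0.2, -0.1, -1.0]
grip_width: 0.0549
```

```bash
python3 go.py .4069 .3303 .11 2.299; python3 - <<'E'
from h import *
p=grab("wrist"); img=p['color']
R=Ro.from_rotvec(p['pose']['orientation'])
q=(.4068,.3303,.728)
for X in M['fixture']:
    c=cv2.convexHull(np.float32(proj(p,place(X,q,0)))); cv2.polylines(img,[np.int32(c)],True,(0,0,255),1)
cv2.imwrite('pics/e1.png',img)
p=grab("side"); cv2.imwrite('pics/e2.png',cv2.resize(p['color'][100:240,100:300],None,fx=4,fy=4))
E
```

```text
t 13.22 tcp [0.4069 0.3311 0.1289] jaw 2.2998 tilt [ 0.001  0.001 -1.   ] q7 1.44 q [-0.7   0.37 -0.12  2.01  0.06  0.76  1.44]
shift cm (tool axes now) [ 0.06 -0.06  1.89] yaw 0.0008 alt yaw -3.141
shift cm after yaw [ 0.06 -0.06  1.89] F [-0.2 -0.1 -1. ] w 0.0549
```

View pics/e1.png

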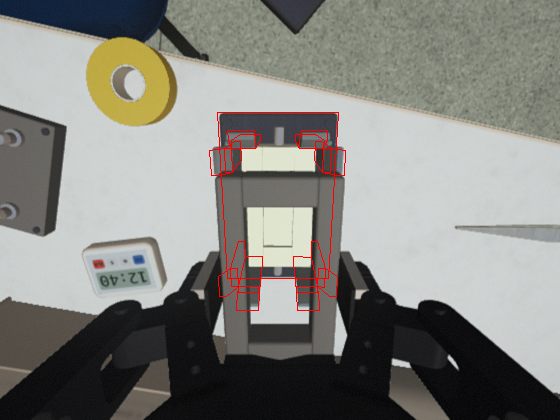

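View pics/e2.png

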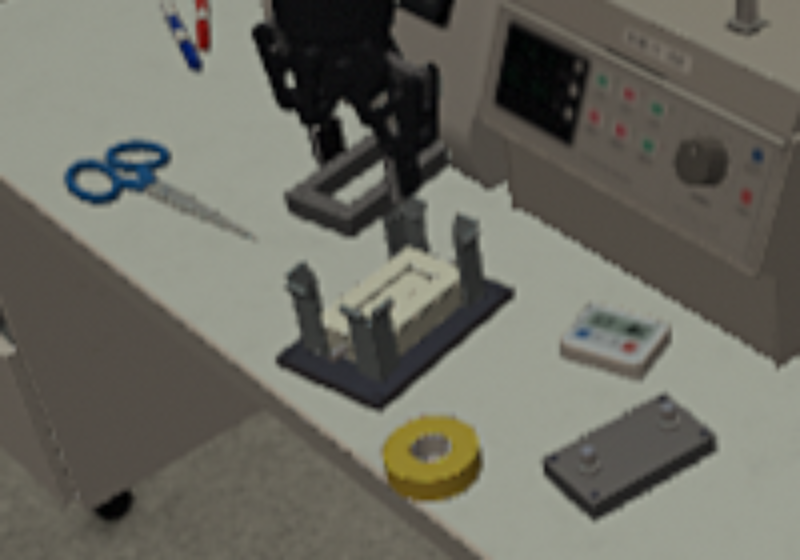

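The overlay matches the fixture and the spacer is centred. Lowering.

Emit:
carry_out(series="0.06 -0.06 1.5 0 0;0 0 1.5 0 0;0 0 1 0 0;0 0 1 0 0;0 0 0 0 0;0 0 0 0 0")

```text
clock: 14.08
tcp_pos: [0.4064, 0.3299, 0.078]
orientation: [-1.12, 2.935, 0.0]
contact_force: [0.2, -0.1, -0.9]
grip_width: 0.0549
```

```bash
python3 go.py .4069 .3303 .042 2.299
```

```text
t 14.07 tcp [0.4064 0.3299 0.078 ] jaw 2.3 tilt [ 0.  0. -1.] q7 1.42 q [-0.71  0.45 -0.11  2.04  0.08  0.65  1.42]
shift cm (tool axes now) [-0.06 -0.    3.6 ] yaw 0.001 alt yaw -3.141
shift cm after yaw [-0.06 -0.    3.6 ] F [ 0.2 -0.1 -0.9] w 0.0549
```

Emit:
carry_out(series="-0.05 0 1 0 0;0 0 0.8 0 0;0 0 0.5 0 0;0 0 0.5 0 0;0 0 0.4 0 0;0 0 0 0 0;0 0 0 0 0")

```text
clock: 14.95
tcp_pos: [0.4067, 0.3302, 0.0459]
orientation: [-1.12, 2.935, 0.0]
contact_force: [0.6, -0.0, -0.8]
grip_width: 0.0549
```

```bash
python3 go.py .4069 .3303 .042 2.299; python3 look.py spacer 0.037 .4068 .3303 .728 f1
```

```text
t 14.95 tcp [0.4067 0.3302 0.0459] jaw 2.3001 tilt [ 0.  0. -1.] q7 1.41 q [-0.72  0.51 -0.11  2.05  0.09  0.58  1.41]
shift cm (tool axes now) [-0.02 -0.    0.39] yaw 0.0011 alt yaw -3.141
shift cm after yaw [-0.02 -0.    0.39] F [ 0.6 -0.  -0.8] w 0.0549
expected uv [278. 274.]
[306.5, 254.8] 0.6 14703
fit [0.4067 0.3309 0.7281] 0.063
```

View pics/f1.png

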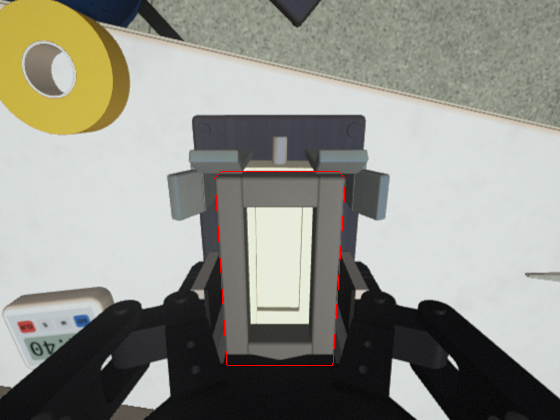

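No contact, and it sits symmetric between the corners. Last millimetres.

Emit:
carry_out(series="0 0 0.15 0 0;0 0 0.1 0 0;0 0 0.1 0 0;0 0 0 0 0;0 0 0 0 0")

```text
clock: 15.68
tcp_pos: [0.4066, 0.33, 0.0423]
orientation: [1.12, -2.935, -0.0]
contact_force: [-0.0, 0.0, -1.2]
grip_width: 0.0552
```

Emit:
carry_out(series="0 0 0.06 0 0;0 0 0.06 0 0;0 0 0 0 0")

```text
clock: 16.05
tcp_pos: [0.4067, 0.3301, 0.0418]
orientation: [-1.12, 2.935, 0.0]
contact_force: [-2.0, -2.6, 7.3]
grip_width: 0.0552
```

Emit:
carry_out(series="0 0 0 0 0.72;0 0 0 0 0.8;0 0 0 0 0.8;0 0 0 0 0.8")

```text
clock: 16.55
tcp_pos: [0.4066, 0.33, 0.041]
orientation: [1.12, -2.935, 0.0]
contact_force: [-0.1, 0.1, -0.6]
grip_width: 0.0683
```

Emit:
carry_out(series="0 0 -0.5 0 0.8;0 0 -1 0 0.8;0 0 -3 0 0.8;0 0 -4 0 0.8;0 0 -4 0 0.8;0 0 -3 0 1;0 0 0 0 1;0 0 0 0 1")

```text
clock: 17.55
tcp_pos: [0.4063, 0.3297, 0.196]
orientation: [1.12, -2.935, 0.0]
contact_force: [0.0, 0.5, -0.6]
grip_width: 0.0854
```

```bash
python3 go.py .5340 .1495 .20 1.975; python3 look.py spacer 0.034 .4068 .3303 .728 g1;python3 - <<'E'
from h import *
p=grab("side"); cv2.imwrite('pics/g2.png',cv2.resize(p['color'][100:240,100:300],None,fx=4,fy=4))
E
```

```text
t 17.55 tcp [0.4063 0.3297 0.196 ] jaw 2.3 tilt [-0. -0. -1.] q7 1.46 q [-0.7   0.28 -0.13  1.95  0.04  0.91  1.46]
shift cm (tool axes now) [  2.48 -21.94  -0.4 ] yaw 0.325 alt yaw -2.817
shift cm after yaw [ -4.65 -21.59  -0.4 ] F [ 0.   0.5 -0.6] w 0.0854
expected uv [279. 194.]
```

View pics/g1.png

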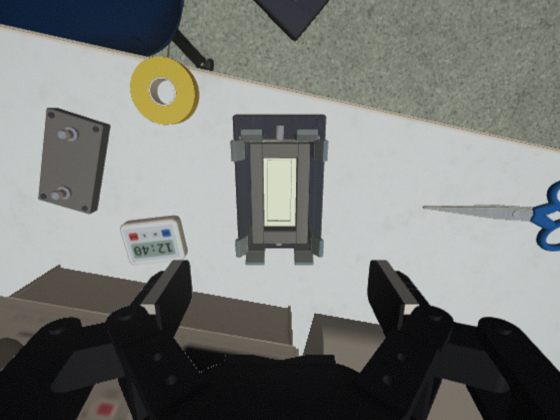

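View pics/g2.png

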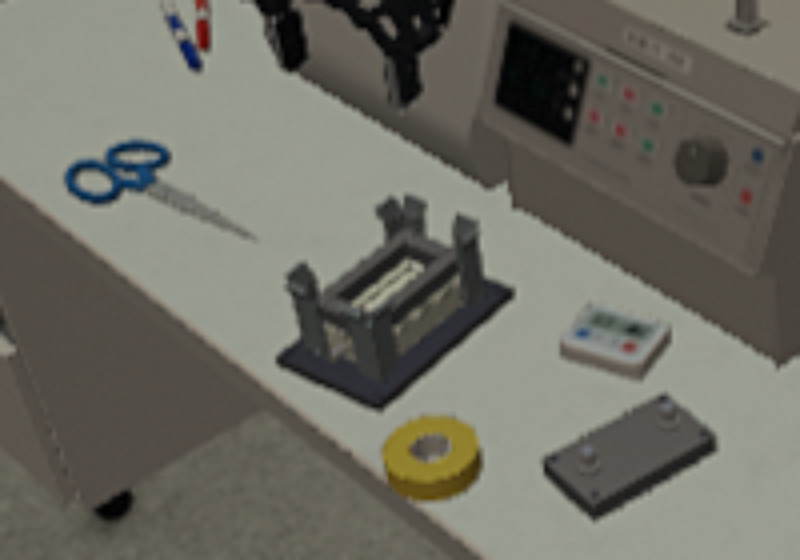

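The spacer sits flat and square at (280,192). On to the cover.

Emit:
carry_out(series="0.5 -4.4 0 0 1;0.5 -4.4 0 0 1;0.5 -4.4 0 0 1;0.5 -4.4 0 0 1;0.5 -4.4 0 0 1;0 0 0 0.163 1;0 0 0 0.162 1;0 0 0 0 1")

```text
clock: 18.7
tcp_pos: [0.5341, 0.1492, 0.1952]
orientation: [0.632, -3.076, 0.001]
contact_force: [-0.4, 0.7, -0.2]
grip_width: 0.0855
```

```bash
python3 look.py cover 0 .534 .1495 .404 h1;python3 go.py .5340 .1495 .05 1.975; 
```

```text
expected uv [279. 186.]
[280.8, 186.1] 0.6 4885
fit [0.5338 0.1499 0.415 ] 0.024
t 18.8 tcp [0.5342 0.1494 0.1955] jaw 1.9788 tilt [-0.001 -0.    -1.   ] q7 1.61 q [-0.42  0.33  0.04  1.89 -0.02  0.92  1.61]
shift cm (tool axes now) [-0.    0.02 14.55] yaw 0.0038 alt yaw -3.138
shift cm after yaw [-0.    0.02 14.55] F [ 0.2 -0.1  0.3] w 0.0855
```

View pics/h1.png

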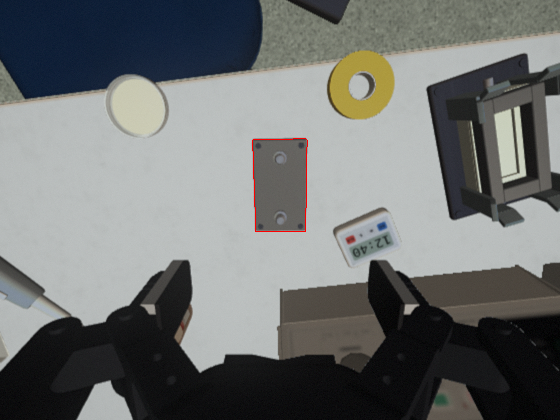

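Emit:
carry_out(series="0 0 4 -0.003 0.88;0 0 4 0 0.88;0 0 4 0 0.88;0 0 2.5 0 0.88;0 0 0 0 0.88;0 0 0 0 0.88")

```text
clock: 19.55
tcp_pos: [0.5352, 0.1496, 0.052]
orientation: [-0.637, 3.075, 0.001]
contact_force: [-0.1, -0.7, -0.1]
grip_width: 0.075
```

```bash
python3 look.py cover 0 .534 .1495 .404 h2;python3 go.py .5339 .1497 .0085 1.981; 
```

```text
expected uv [279. 237.]
[280.3, 231.0] 0.84 14016
fit [0.5336 0.1499 0.4137] 0.033
t 19.65 tcp [0.5355 0.1497 0.0524] jaw 1.9786 tilt [ 0.002  0.001 -1.   ] q7 1.62 q [-0.41  0.53  0.03  1.98 -0.03  0.62  1.62]
shift cm (tool axes now) [0.16 0.07 4.39] yaw -0.0024 alt yaw 3.139
shift cm after yaw [0.16 0.07 4.39] F [ 0.4 -0.8 -0.6] w 0.0753
```

View pics/h2.png

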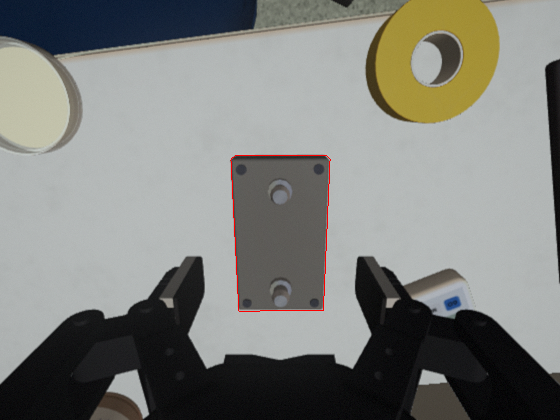

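Emit:
carry_out(series="0.05 0.05 2 -0.004 0.85;0 0 1.4 0 0.85;0 0 0.6 0 0.85;0 0 0.2 0 0.85;0 0 0 0 0.85;0 0 0 0 0.85")

```text
clock: 20.4
tcp_pos: [0.5342, 0.1497, 0.0095]
orientation: [-0.641, 3.075, 0.0]
contact_force: [-0.2, 0.2, -0.3]
grip_width: 0.0724
```

```bash
python3 look.py cover 0 .534 .1495 .404 h3;python3 go.py .5337 .1498 .008 1.983; 
```

```text
expected uv [278. 273.]
[281.0, 258.7] 0.91 22127
fit [0.5338 0.1497 0.4131] 0.053
t 20.5 tcp [0.5341 0.1496 0.0094] jaw 1.982 tilt [ 0.001  0.    -1.   ] q7 1.62 q [-0.4   0.6   0.02  2.   -0.03  0.54  1.62]
shift cm (tool axes now) [0.03 0.03 0.14] yaw -0.001 alt yaw 3.141
shift cm after yaw [0.03 0.03 0.14] F [ 0.9 -0.1  0.5] w 0.0725
```

View pics/h3.png

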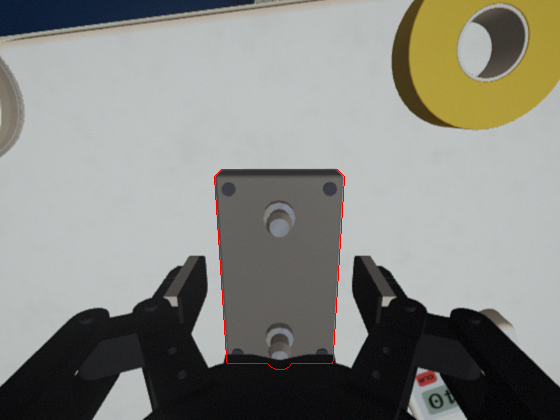

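Centred and clear of the timer. Grip and lift.

Emit:
carry_out(series="0.03 0.02 0.14 0 0.85;0 0 0 0 0;0 0 0 0 0;0 0 0 0 0;0 0 0 0 0;0 0 0 0 0", grip_force=60)

```text
clock: 21.25
tcp_pos: [0.5335, 0.1496, 0.0081]
orientation: [0.641, -3.075, -0.0]
contact_force: [-1.5, -1.0, 5.2]
grip_width: 0.0543
```

Emit:
carry_out(series="0 0 -1 0 0;0 0 -2 0 0;0 0 -4 0 0;0 0 -5 0 0;0 0 -5 0 0;0 0 -3 0 0;0 0 0 0 0;0 0 0 0 0")

```text
clock: 22.25
tcp_pos: [0.5326, 0.1493, 0.2066]
orientation: [0.641, -3.074, 0.0]
contact_force: [-0.7, 0.3, -2.2]
grip_width: 0.0545
```

```bash
python3 go.py .4068 .3302 .20 2.299;  python3 look.py cover 0.199 .534 .1495 .404 i1
```

```text
t 22.25 tcp [0.5326 0.1493 0.2066] jaw 1.9821 tilt [-0.002 -0.001 -1.   ] q7 1.61 q [-0.42  0.31  0.05  1.89 -0.02  0.95  1.61]
shift cm (tool axes now) [ 4.3  21.61  0.67] yaw -0.3169 alt yaw 2.825
shift cm after yaw [-2.65 21.87  0.67] F [-0.7  0.3 -2.2] w 0.0545
expected uv [278. 278.]
[281.3, 261.9] 0.83 21728
fit [0.5329 0.1498 0.4082] 0.091
```

View pics/i1.png

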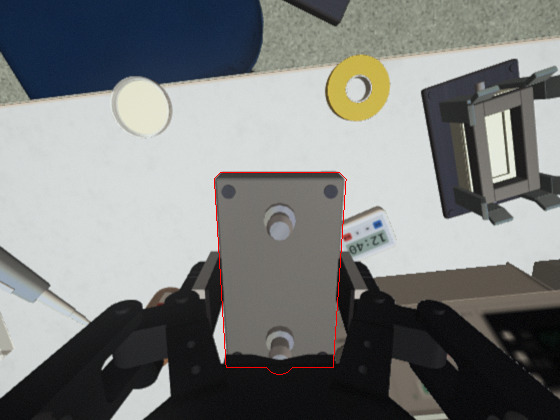

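Emit:
carry_out(series="0 0 0 -0.158 0;0 0 0 -0.158 0;-0.53 4.4 0 0 0;-0.53 4.4 0 0 0;-0.53 4.4 0 0 0;-0.53 4.3 0 0 0;-0.53 4.3 0 0 0;0 0 0 0 0")

```text
clock: 23.35
tcp_pos: [0.4052, 0.3332, 0.2064]
orientation: [1.126, -2.93, -0.002]
contact_force: [1.1, -0.2, -2.2]
grip_width: 0.0541
```

Emit:
carry_out(series="0 0 3 0 0;0 0 3 0 0;0 0 1.5 0 0;0 0 0 0 0;0 0 0 0 0")

```text
clock: 23.98
tcp_pos: [0.409, 0.3304, 0.1334]
orientation: [-1.116, 2.935, 0.001]
contact_force: [0.3, 0.1, -2.1]
grip_width: 0.0544
```

```bash
python3 go.py .4068 .3302 .10 2.299;  python3 - <<'E'
from h import *
p=grab("wrist"); img=p['color']
q=(.4068,.3303,.728)
for X in M['fixture']:
    c=cv2.convexHull(np.float32(proj(p,place(X,q,0)))); cv2.polylines(img,[np.int32(c)],True,(0,0,255),1)
cv2.imwrite('pics/j1.png',img)
E
```

```text
t 23.98 tcp [0.409  0.3304 0.1334] jaw 2.2976 tilt [ 0.001  0.001 -1.   ] q7 1.44 q [-0.7   0.37 -0.12  2.    0.06  0.77  1.44]
shift cm (tool axes now) [0.18 0.14 3.34] yaw -0.0014 alt yaw 3.14
shift cm after yaw [0.18 0.14 3.34] F [ 0.3  0.1 -2.1] w 0.0544
```

View pics/j1.png

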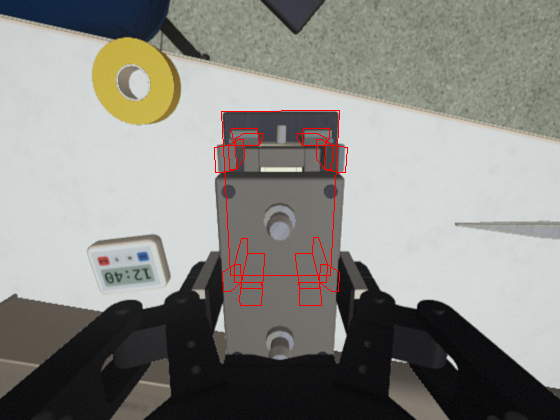

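Emit:
carry_out(series="0.15 0.12 1.3 0 0;0 0 1.5 0 0;0 0 0.8 0 0;0 0 0 0 0;0 0 0 0 0")

```text
clock: 24.65
tcp_pos: [0.4067, 0.3302, 0.0968]
orientation: [-1.117, 2.936, 0.0]
contact_force: [-0.1, 0.2, -2.4]
grip_width: 0.0544
```

```bash
python3 go.py .4068 .3302 .058 2.299
```

```text
t 24.65 tcp [0.4067 0.3302 0.0968] jaw 2.298 tilt [ 0.  0. -1.] q7 1.43 q [-0.71  0.42 -0.11  2.03  0.07  0.69  1.43]
shift cm (tool axes now) [-0.01 -0.01  3.88] yaw -0.001 alt yaw 3.141
shift cm after yaw [-0.01 -0.01  3.88] F [-0.1  0.2 -2.4] w 0.0544
```

Emit:
carry_out(series="0 0 1 0 0;0 0 0.9 0 0;0 0 0.6 0 0;0 0 0.5 0 0;0 0 0.4 0 0;0 0 0 0 0;0 0 0 0 0")

```text
clock: 25.52
tcp_pos: [0.4066, 0.3301, 0.0629]
orientation: [-1.117, 2.936, 0.0]
contact_force: [-0.3, -0.3, -2.2]
grip_width: 0.0546
```

```bash
python3 go.py .4068 .3302 .058 2.299; python3 look.py cover .053 .4067 .3302 .728 k1
```

```text
t 25.52 tcp [0.4066 0.3301 0.0629] jaw 2.298 tilt [ 0.  0. -1.] q7 1.42 q [-0.71  0.48 -0.11  2.05  0.09  0.62  1.42]
shift cm (tool axes now) [-0.02 -0.01  0.49] yaw -0.001 alt yaw 3.141
shift cm after yaw [-0.02 -0.01  0.49] F [-0.3 -0.3 -2.2] w 0.0546
expected uv [278. 273.]
[281.5, 259.1] 0.89 21910
fit [0.4067 0.3309 0.7267] 0.055
```

View pics/k1.png

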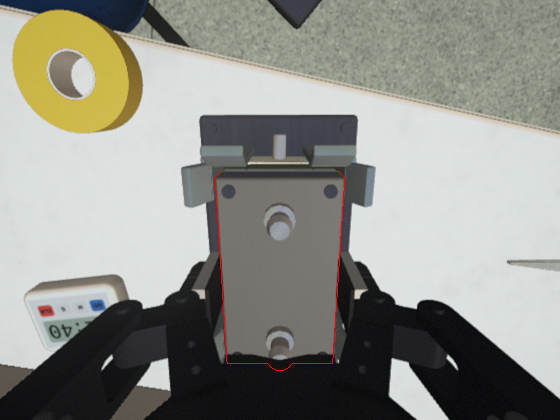

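Between the corners, no contact. Down to touch.

Emit:
carry_out(series="0 0 0.2 0 0;0 0 0.15 0 0;0 0 0.1 0 0;0 0 0.05 0 0;0 0 0 0 0;0 0 0 0 0")

```text
clock: 26.38
tcp_pos: [0.4064, 0.33, 0.0581]
orientation: [1.117, -2.936, 0.0]
contact_force: [-2.8, -1.2, 6.3]
grip_width: 0.0544
```

Emit:
carry_out(series="0 0 0 0 0.72;0 0 0 0 0.8;0 0 0 0 0.8;0 0 0 0 0.8")

```text
clock: 26.88
tcp_pos: [0.4065, 0.33, 0.0576]
orientation: [-1.117, 2.936, 0.0]
contact_force: [0.0, -0.5, -0.3]
grip_width: 0.0683
```

Emit:
carry_out(series="0 0 -0.5 0 0.8;0 0 -1 0 0.8;0 0 -3 0 0.8;0 0 -4 0 0.8;0 0 -4 0 0.8;0 0 -2 0 1;0 0 0 0 1;0 0 0 0 1")

```text
clock: 27.88
tcp_pos: [0.4061, 0.3296, 0.2022]
orientation: [1.117, -2.935, 0.001]
contact_force: [-0.6, 1.1, -0.0]
grip_width: 0.0858
```

```bash
python3 go.py .4068 .3302 .058 2.299; python3 look.py cover .05 .4067 .3302 .728 l1;python3 - <<'E'
from h import *
p=grab("side"); cv2.imwrite('pics/l2.png',cv2.resize(p['color'][100:240,100:300],None,fx=4,fy=4))
E
```

```text
t 27.88 tcp [0.4061 0.3296 0.2022] jaw 2.298 tilt [-0.001 -0.001 -1.   ] q7 1.46 q [-0.7   0.28 -0.12  1.95  0.04  0.92  1.46]
shift cm (tool axes now) [-0.11 -0.   14.42] yaw -0.001 alt yaw 3.141
shift cm after yaw [-0.11 -0.   14.42] F [-0.6  1.1 -0. ] w 0.0858
expected uv [279. 197.]
[280.6, 196.1] 0.86 6296
fit [0.4068 0.3313 0.7282] 0.022
```

View pics/l1.png

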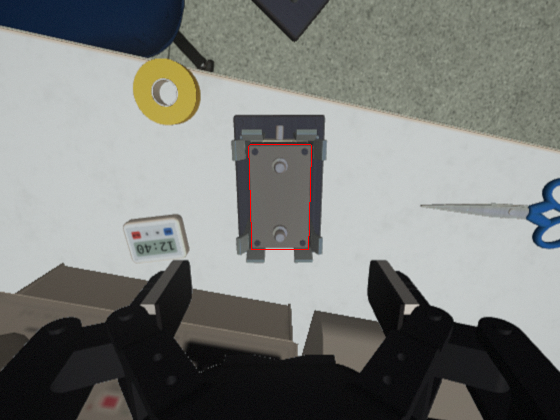

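View pics/l2.png

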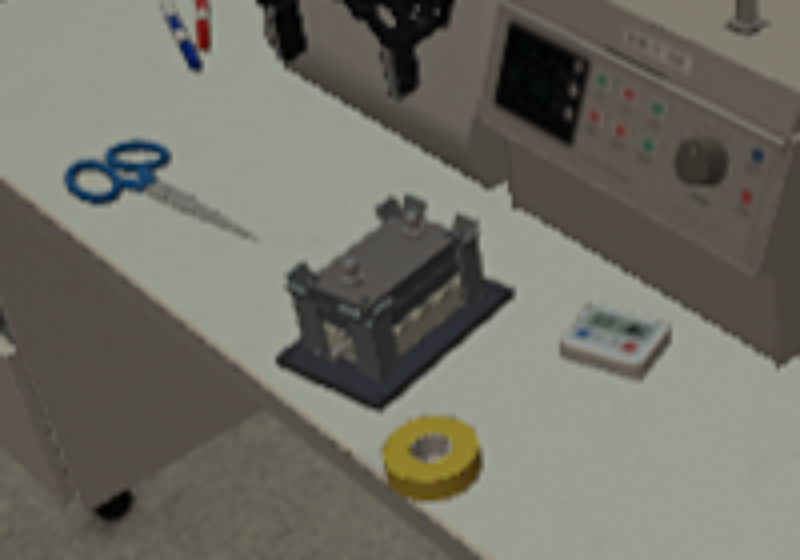

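The cover lies flat and square at (280,196), stubs up, with the gripper clear. Handing in.

```bash
python3 -c "
from bench import r
print(r.hand_in())"
```

```text
the job is handed in; nothing more can be done
None
```

I put the spacer on the body and the cover on the spacer, each lowered until it touched and then released. I handed the job in at about 28 s on the robot's clock; no verdict was reported.

- **Seating:** contact came at tool heights of 0.042 m for the spacer and 0.058 m for the cover, which match the seated heights given.
- **Last look:** the final wrist fit put the cover about 1 mm from the fixture's measured centre and within 0.002 rad of its direction. The side view shows the stack level, stubs up, with the gripper clear.
- **Bystanders:** the tape roll and timer look unmoved in the last pictures. The dish and bottle are not in those views; I planned every move to stay clear of them, and no reading suggested a collision.
- **Checks that failed or disagreed:**
  - The side-camera fits of the fixture and body were poor, so I did not use them.
  - The top-camera fixture fit failed once with the arm in the way.
  - The network did not find the spacer in the picture after its release, so I judged that placing by eye in the wrist and side views.

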